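# Wipe stone chips off the specimen plate

### The arm

A 6-joint arm with a two-finger parallel gripper is mounted at the origin on a cart in front of the work surface, level with it; the furniture and walls round the work are solid. World frame = base frame: x ahead of the robot, y to its left, z up, the work surface at z = 0. Lengths are in m, angles in rad, forces in N, time in s.
With the tool pointing down it reaches from about 0.3 to 0.875 m from the base axis. Payload 6.4 kg.
Tool frame: the origin (TCP) lies between the finger pads; the fingertips stand 22 mm ahead of it and the grasp point (between the pads) lies 3 mm ahead of it; z points along the fingers, y is the line along which they close (so a half turn about z gives the same grasp; the last joint's range is limited). The gripper opens to 85 mm and grips with 20 to 120 N. Pads are 22 mm wide; open, the fingers measure 114 mm over their backs; the gripper's body (76 mm by 85 mm) begins 54 mm behind the grasp point. The pads swing forward as they close: fully open they stand 13 mm farther back than shut.
Start: joints at [1.079, 0.181, 1.607, -0, 1.354, -0.206], TCP at [0.162, 0.552, 0.253] pointing down, gripper open.
Joint ranges: [-2.99, 2.99], [-0.89, 2.07], [0.3, 2.58], [-1.14, 4.28], [0, 2.63], [-3.12, 3.12]. Speed limits (rad/s): [2.57, 2.57, 3.01, 3.14, 3.14, 3.14].

### API

Orientations are given as a unit quaternion [w, x, y, z].
In Python, from bench import ctrl, imaging, workorder gives the robot as it stands.
- The arm moves only by the shell command python3 -m pendant 'ROWS' [OPENING]. ROWS is JSON, a list of rows, each a list of 4 numbers: the shift along the tool's x, y, z in cm, then the turn about the tool's z in degrees. In form: [[dx, dy, dz, roll], ...]. A call has 1 to 12 rows; each row is the pose to reach, as a shift and turn from the pose commanded when the call began, along the tool's axes at that moment; what a row does not reach only later rows make up. A row lasts 1/12 s, in which the tool goes at most 41.7 mm and 7.16 degrees, less where a joint would pass 70% of its speed; a pose out of reach is approached as far as the arm can. A call with a gripper value outside its range is refused whole. OPENING is the opening, from 0 (shut) to 1 (fully open), set as the call begins (- or left out, the last holds). The fingers move at their own pace and stop on an object; the grip force is fixed at half the most. Time passes only in rows, so rows that repeat a pose let the fingers close. It gives the time, the measured TCP pose, the force, the opening and the grip force at its end, in the units of the state.
- ctrl.get_obs(): the state, without advancing time (a new reading comes with each control period).
- imaging.camera(name): name is "side" or "top" or "wrist"; returns the picture (480x640x3 uint8, red, green, blue); there is no depth.
- imaging.camera_info(name): a dict with "K" (3x3 intrinsics, pixels), "T" (4x4, takes a point from camera to world coordinates); the wrist camera has in their place "tool_from_camera" (4x4, takes a point from camera to tool coordinates, whose origin is the TCP and whose axes are the flange's). Camera axes: x right, y up, looking along -z (the intrinsics and any distortion apply to the point x, -y, -z); pixel columns grow to the right and rows downward; lengths in m; the calibration is good to about 2 mm. The wrist camera is an equidistant fisheye: a pixel r from the principal point sees the ray r / f radians off the axis. A picture is of the moment at which its call begins: read the wrist's pose just before it. camera_info takes no time and is no camera call.
- workorder.hand_in(): hands the job in; it is judged then, once.
The state is a dict: "time_s": time; "q": joint angles; "dq": joint speeds; "joint_efforts": joint torques, N m; "eef_pos": TCP position; "eef_rot": TCP orientation; "wrist_force": force on the tool from outside, world axes, zero at the start; "torque": the same for the moment, N m; "opening": opening from 0.0 (shut) to 1.0 (fully open); "grasp_force": force on a finger pad.
Only numpy, scipy, OpenCV 4.12 (cv2) and the standard library are available. Lean on these libraries where they do the work, as an engineer would, in place of code of your own. Each camera call takes 0.05 s, during which the arm holds its last target. There are 200 camera calls.

### The job

Two stone chips are left on the flat specimen plate. Take the scraper block, set its foot on the plate and wipe both chips over the plate's edge into the catch trough, without touching the chips with the fingers. Then stand the scraper upright on its foot on the bench.

Things in the scene. Friction and masses are not known exactly. Their poses are not given: they have to be found in the camera images.
- scraper_grip (a point): Loose scraper block: pale wooden upright rib 22 mm thick (x), 80 mm wide (y) on a flat metal and rubber foot 34 (x) by 100 (y) by 16 mm; 70 mm high in all, about 0.2 kg. Stands upright on the bench, left or right of the plate. This point: centre line of the rib, 45 mm above the foot's underside; z up. Both wide sides wipe alike.
- plate: Fixed metal plate with a catch trough. Origin: on the bench below the top's centre. Flat top without rim, 170 mm long (x -85 to +85), 110 mm wide (y), 30 mm above the bench. Open trough against its +x end: inside x +85 to +155 mm, 102 mm wide, floor 4 mm above the bench, walls 24 mm high (lower than the top). +x points to the trough, z up.
- chip_a: A loose brown-grey angular stone chip, about 21 x 18 x 10 mm, 12 g, lying on the plate. Origin: centre of its underside. It starts at the plate's +y half, y +15 to +34 mm, x -25 to +50 mm from the plate's centre.
- chip_b: A second such chip, same size. Origin: centre of its underside. It starts at the plate's -y half, y -34 to -15 mm, x -25 to +50 mm from the plate's centre.

How it is judged:
By the outcome, as a careful person would: the job done as asked, in the order asked, and still so for the second after the job is handed in, with the robot touching nothing.
It also fails if it takes over 54 s, if anything falls off the work surface, if the arm or the gripper's body presses on something with over 40 N, if the wrist force passes 120 N, or if a joint passes its speed limit or range.

## Working session

There is one attempt and no reset: what is moved stays moved. The work goes in short steps, Python scripts to look and compute and a shell command to move; the robot and the scene stay as the last step left them, time stands still between calls to the robot, and variables do not carry over. Pictures are saved under pics/ and viewed, at most 10 in all, crops included, and the job is handed in when it is done.

```bash
ls; mkdir -p pics
python3 - <<'E'
from bench import ctrl, imaging
import cv2,numpy as np
o=ctrl.get_obs();print(o)
for n in("top","side"):
    im=imaging.camera(n);cv2.imwrite(f"pics/{n}0.png",im[:,:,::-1]);i=imaging.camera_info(n);print(n,i)
print(imaging.camera_info("wrist"))
E
```

```text
pics
{'time_s': 0.0, 'q': array([ 1.07870239e+00,  1.81509412e-01,  1.60801037e+00,  1.21494854e-05,
        1.35376076e+00, -2.06285186e-01]), 'dq': array([-0.00016315,  0.00074596,  0.00133934,  0.00087822, -0.00027742,
        0.00085563]), 'joint_efforts': array([-5.12508632e-04, -4.44886243e+01, -3.51332259e+01, -3.39339740e-04,
        9.30198119e-03, -3.25691133e-05]), 'eef_pos': array([0.16184107, 0.55123094, 0.25240074]), 'eef_rot': array([-2.94317848e-04,  1.42419732e-01,  9.89805995e-01, -7.90984929e-04]), 'wrist_force': array([ 0.18745507, -0.21515878, -0.16652484]), 'torque': array([ 0.05277371, -0.00533529, -0.01614427]), 'grasp_force': 0.0, 'opening': 0.998208794166576}
top {'K': array([[476.11335512,   0.        , 313.48950811],
       [  0.        , 476.11335512, 237.97362905],
       [  0.        ,   0.        ,   1.        ]]), 'T': array([[ 0.02718046,  0.98945624, -0.1422588 ,  0.32668825],
       [-0.99935242,  0.03025313,  0.01948064, -0.00912056],
       [ 0.02357902,  0.14163719,  0.98963778,  0.96337822],
       [ 0.        ,  0.        ,  0.        ,  1.   
[... 345 characters left out ...]
-01],
       [ 5.06131603e-04,  8.05577229e-01,  5.92490567e-01,
         7.49491297e-01],
       [ 0.00000000e+00,  0.00000000e+00,  0.00000000e+00,
         1.00000000e+00]])}
{'K': array([[371.64829954,   0.        , 320.96695695],
       [  0.        , 371.64829954, 238.49617161],
       [  0.        ,   0.        ,   1.        ]]), 'tool_from_camera': array([[-1.54043251e-03,  9.60370137e-01,  2.78723567e-01,
         7.05145606e-02],
       [ 9.99998785e-01,  1.54579957e-03,  2.00524467e-04,
        -2.26445102e-04],
       [-2.38273061e-04,  2.78723538e-01, -9.60371351e-01,
        -1.21150043e-01],
       [ 0.00000000e+00,  0.00000000e+00,  0.00000000e+00,
         1.00000000e+00]])}
```

View pics/top0.png

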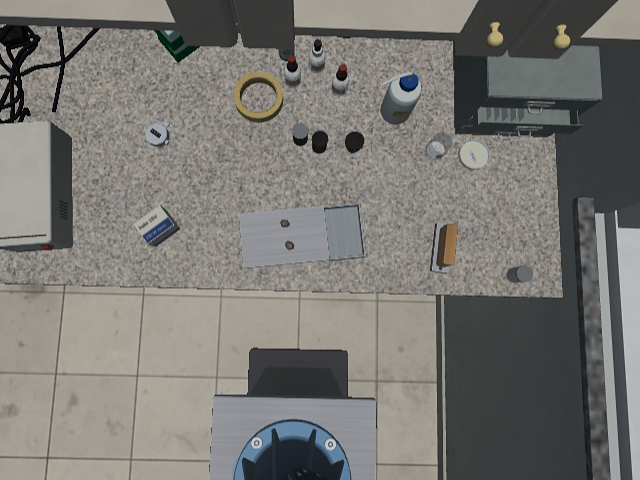

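View pics/side0.png

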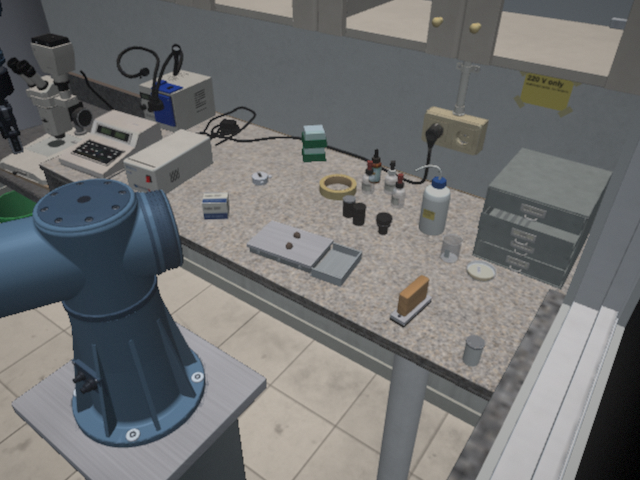

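The top view shows the plate at (240–327, 207–267), the trough on its right (to col 363), chips at (285,223) and (290,245), and the scraper at (445,247). The side view shows the scraper standing upright.

```bash
cat > h.py <<'E'
import numpy as np,cv2
from bench import imaging,ctrl
def ray(n,u,v):
    i=imaging.camera_info(n);K,T=i["K"],i["T"]
    d=T[:3,:3]@np.array([(u-K[0,2])/K[0,0],-(v-K[1,2])/K[1,1],-1]);return T[:3,3],d
def onz(n,uv,z):
    c,d=ray(n,*uv);return (c+d*(z-c[2])/d[2])
def proj(n,p):
    i=imaging.camera_info(n);K,T=i["K"],i["T"]
    q=np.linalg.inv(T)@np.r_[p,1];return np.array([K[0,2]-K[0,0]*q[0]/q[2],K[1,2]+K[1,1]*q[1]/q[2]])
E
python3 - <<'E'
from h import *
im=cv2.imread("pics/top0.png");hsv=cv2.cvtColor(im,cv2.COLOR_BGR2HSV)
b=np.zeros(im.shape[:2],np.uint8);b[210:285,420:470]=1
m=((hsv[...,1]>110)&(hsv[...,0]<22)&(b>0)).astype(np.uint8)
r=cv2.minAreaRect(cv2.findNonZero(m));print("rib",r,m.sum());print(cv2.boxPoints(r))
print([onz("top",p,.07).round(4) for p in cv2.boxPoints(r)])
# chips
b[:]=0;b[212:262,250:322]=1
g=cv2.cvtColor(im,cv2.COLOR_BGR2GRAY)
m=((g<120)&(b>0)).astype(np.uint8)
n,l,s,c=cv2.connectedComponentsWithStats(m)
for k in range(1,n):
    if s[k,4]>10: print("chip",c[k],s[k],onz("top",c[k],.035).round(4))
# plate corners guesses
for p in [(240,213),(325,207),(328,261),(243,267),(359,205),(363,257)]: print(p,onz("top",p,.03 if p[0]<350 else .024).round(4))
A=cv2.resize(im[200:275,230:370],None,fx=5,fy=5,interpolation=cv2.INTER_CUBIC)
B=cv2.resize(im[210:285,425:465],None,fx=5,fy=5,interpolation=cv2.INTER_CUBIC)
cv2.imwrite("pics/crop0.png",np.hstack([A[:, :590],B])) 
S=cv2.imread("pics/side0.png");hs=cv2.cvtColor(S,cv2.COLOR_BGR2HSV)
E
```

```text
rib ((449.9877624511719, 244.1097412109375), (10.601428031921387, 40.19708251953125), 6.34019136428833) 416
[[442.49997 263.5    ]
 [446.939   223.54875]
 [457.47556 224.71948]
 [453.03653 264.67072]]
[array([ 0.4138, -0.2723,  0.07  ]), array([ 0.4909, -0.2817,  0.07  ]), array([ 0.4892, -0.3021,  0.07  ]), array([ 0.4121, -0.2924,  0.07  ])]
chip [284.40298507 223.07462687] [280 219  10   9  67] [0.4881 0.0309 0.035 ]
chip [289.13235294 244.86764706] [285 241   9   9  68] [0.445  0.0201 0.035 ]
(240, 213) [0.5065 0.12   0.03  ]
(325, 207) [ 0.5241 -0.0488  0.03  ]
(328, 261) [ 0.416  -0.0573  0.03  ]
(243, 267) [0.3993 0.1089 0.03  ]
(359, 205) [ 0.5317 -0.1176  0.024 ]
(363, 257) [ 0.4265 -0.127   0.024 ]
```

View pics/crop0.png

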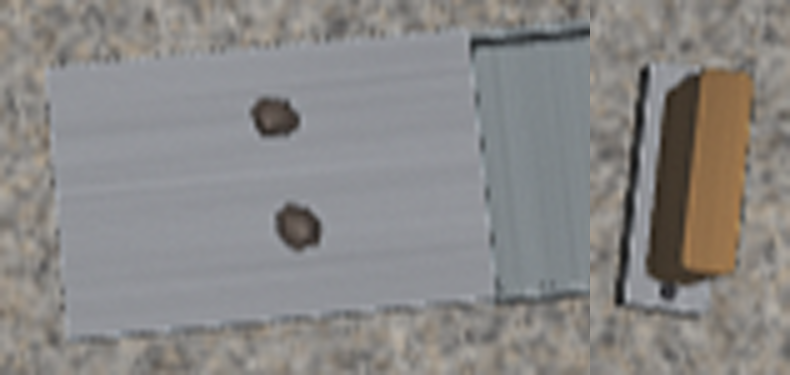

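The crop confirms the plate corners (240,214), (324,207), (329,260), (244,268), which give the right 170 × 110 size. The scraper's rib measures 78 × 20.5 mm, as expected, and is upright.

```bash
cat >> h.py <<'E'
from scipy.spatial.transform import Rotation as R
def to(p,yaw=None,o=None):
    "rows values (cm,deg) from present pose to TCP p, tool-y heading yaw deg"
    o=o or ctrl.get_obs();q=o["eef_rot"];M=R.from_quat([q[1],q[2],q[3],q[0]]).as_matrix()
    d=M.T@(np.array(p)-o["eef_pos"])*100
    y=np.degrees(np.arctan2(M[1,1],M[0,1]))
    print("d",d.round(2),"yaw now",round(y,2),"roll",None if yaw is None else round(-(yaw-y),2),"t",o["time_s"])
E
python3 - <<'E'
from h import *
to((.42,.08,.25),83); to((.4515,-.287,.16),83)
E
```

```text
d [-38.05 -37.94   0.29] yaw now 73.62 roll -9.38 t 0.1
d [-51.43 -72.25   9.34] yaw now 73.62 roll -9.38 t 0.1
```

```bash
python3 -m pendant '[[-3,-3,0,-2],[-6,-6,0,-5],[-9,-9,0,-9.4],[-12,-12,0,-9.4],[-15,-15,0,-9.4],[-18,-18,0,-9.4],[-21,-21,0,-9.4],[-24,-24,0,-9.4],[-27,-27,0,-9.4],[-30,-30,0,-9.4],[-33,-33,0,-9.4],[-36,-36,0,-9.4]]' 1
python3 - <<'E'
from h import *
to((.4515,-.287,.16),83)
E
```

```text
time_s: 1.1
eef_pos: [0.4019, 0.1108, 0.2533]
eef_rot: [0.0, 0.061, 0.998, 0.0]
wrist_force: [1.2, 0.2, 0.6]
opening: 0.997
grasp_force: 0.0
d [ -9.75 -38.89   9.32] yaw now 83.02 roll 0.02 t 1.1
```

```bash
python3 -m pendant '[[-1,-4,0.5,0],[-2,-8,1,0],[-3,-12,2,0],[-4,-16,3,0],[-5,-20,4,0],[-6,-24,5,0],[-7,-28,6,0],[-8,-31.5,7,0],[-8.8,-35,8,0],[-9.2,-37.5,9,0],[-9.3,-38.3,9.3,0],[-9.3,-38.3,9.3,0]]' 1; python3 -m pendant '[[0,0,0,0]]'
python3 - <<'E'
from h import *
to((.4515,-.287,.048),83)
im=imaging.camera("wrist");cv2.imwrite("pics/w1.png",im[:,:,::-1])
E
```

```text
time_s: 2.1
eef_pos: [0.4465, -0.2799, 0.1589]
eef_rot: [-0.001, 0.062, 0.998, 0.001]
wrist_force: [-0.5, 1.5, -0.6]
opening: 0.997
grasp_force: 0.0
time_s: 2.18
eef_pos: [0.447, -0.2779, 0.1598]
eef_rot: [-0.001, 0.061, 0.998, 0.001]
wrist_force: [0.2, 1.1, -0.2]
opening: 0.996
grasp_force: 0.0
d [-0.57 -0.87 11.18] yaw now 82.98 roll -0.02 t 2.1833
```

View pics/w1.png

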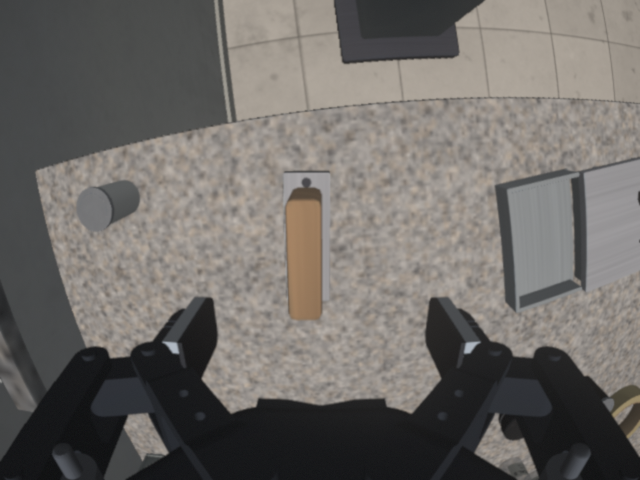

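The wrist view shows the rib top at about (287–322, 195–319), with the foot's far corners at (285,171) and (330,171). The trough and plate are on the right.

```bash
cat >> h.py <<'E'
def wray(uv,z,o):
    i=imaging.camera_info("wrist");K,T=i["K"],i["tool_from_camera"]
    a=np.array([uv[0]-K[0,2],uv[1]-K[1,2]]);r=np.hypot(*a);th=r/K[0,0]
    c=np.array([np.sin(th)*a[0]/r,-np.sin(th)*a[1]/r,-np.cos(th)])
    q=o["eef_rot"];M=R.from_quat([q[1],q[2],q[3],q[0]]).as_matrix()
    C=o["eef_pos"]+M@T[:3,3];d=M@T[:3,:3]@c;return C+d*(z-C[2])/d[2]
E
python3 - <<'E'
from h import *
o=ctrl.get_obs()
im=cv2.imread("pics/w1.png");hsv=cv2.cvtColor(im,cv2.COLOR_BGR2HSV)
b=np.zeros(im.shape[:2],bool);b[160:330,270:340]=1
v=hsv[...,2];m=((hsv[...,1]>100)&(v>120)&(hsv[...,0]<22)&b).astype(np.uint8)
r=cv2.minAreaRect(cv2.findNonZero(m));print(r)
P=np.array([wray(p,.07,o) for p in cv2.boxPoints(r)]);print(P.round(4),P.mean(0))
for p in [(285,171),(330,171),(329,301)]:print(wray(p,.016,o).round(4))
to((P[:,0].mean(),P[:,1].mean(),.048),83)
for p in [(506,311),(498,186),(575,171),(582,291)]:print("tr",wray(p,.024,o).round(4))
E
```

```text
((302.5, 261.0), (25.0, 108.0), 0.0)
[[ 0.4864 -0.3025  0.07  ]
 [ 0.417  -0.292   0.07  ]
 [ 0.4188 -0.2776  0.07  ]
 [ 0.4882 -0.2865  0.07  ]] [ 0.45259821 -0.28964394  0.07      ]
[ 0.4005 -0.2977  0.016 ]
[ 0.4046 -0.2658  0.016 ]
[ 0.5054 -0.2783  0.016 ]
d [-0.68 -1.16 11.23] yaw now 83.05 roll 0.05 t 2.2333
tr [ 0.5346 -0.1294  0.024 ]
tr [ 0.4269 -0.1406  0.024 ]
tr [ 0.4197 -0.0642  0.024 ]
tr [ 0.5311 -0.045   0.024 ]
```

```bash
python3 -m pendant '[[-0.65,-1,0.5,0],[-0.65,-1,2.5,0],[-0.65,-1,5,0],[-0.65,-1,7.5,0],[-0.65,-1,9.5,0],[-0.65,-1,10.7,0],[-0.65,-1,11.2,0],[-0.65,-1,11.2,0],[-0.65,-1,11.2,0]]' 1
python3 - <<'E'
from h import *
to((.4522,-.2882,.048),83)
E
```

```text
time_s: 2.98
eef_pos: [0.4534, -0.2893, 0.0493]
eef_rot: [0.001, 0.06, 0.998, -0.0]
wrist_force: [0.1, -0.3, 0.3]
opening: 1.001
grasp_force: 0.0
d [0.13 0.1  0.13] yaw now 83.07 roll 0.07 t 2.9833
```

```bash
python3 -m pendant '[[0.1,0.1,0.1,0],[0.1,0.1,0.1,0],[0.1,0.1,0.1,0],[0.1,0.1,0.1,0],[0.1,0.1,0.1,0],[0.1,0.1,0.1,0],[0.1,0.1,0.1,0],[0.1,0.1,0.1,0],[0.1,0.1,0.1,0],[0.1,0.1,0.1,0],[0.1,0.1,0.1,0],[0.1,0.1,0.1,0]]' 0
```

```text
time_s: 3.98
eef_pos: [0.452, -0.2886, 0.0477]
eef_rot: [0.0, 0.061, 0.998, -0.0]
wrist_force: [-1.3, 0.1, 6.5]
opening: 0.25
grasp_force: 59.4
```

```bash
python3 -m pendant '[[0,0,-0.5,0],[0,0,-1.5,0],[0,0,-3,0],[0,0,-5,0],[0,0,-7,0],[0,0,-8,0],[0,0,-8,-3],[0,0,-8,-6],[0,0,-8,-10],[0,0,-8,-14],[0,0,-8,-14],[0,0,-8,-14]]'
python3 - <<'E'
from h import *
to((.4534,.0915,.125),97)
E
```

```text
time_s: 4.98
eef_pos: [0.4517, -0.288, 0.1272]
eef_rot: [-0.0, -0.06, 0.998, 0.0]
wrist_force: [-0.6, 0.4, -2.7]
opening: 0.25
grasp_force: 58.8
d [-4.74 37.65  0.23] yaw now 96.91 roll -0.09 t 4.9833
```

```bash
python3 -m pendant '[[-0.3,2,0,0],[-0.8,5,0,0],[-1.2,9,0,0],[-1.7,13,0,0],[-2.2,17,0,0],[-2.7,21,0,0],[-3.2,25,0,0],[-3.7,29,0,0],[-4.2,33,0,0],[-4.6,36,0,0],[-4.7,37.2,0,0],[-4.7,37.6,0,0]]';python3 -m pendant '[[0,0,0,0],[0,0,0,0],[0,0,0,0]]'
python3 - <<'E'
from h import *
to((.4534,.0915,.078),97)
for n in("wrist","top"):
    im=imaging.camera(n);cv2.imwrite(f"pics/{n}2.png",im[:,:,::-1])
a=cv2.imread("pics/wrist2.png");b=cv2.imread("pics/top2.png")
cv2.imwrite("pics/c2.png",np.hstack([cv2.resize(a,(480,360)),cv2.resize(b[175:295,225:325],(300,360))]))
E
```

```text
time_s: 5.98
eef_pos: [0.4519, 0.093, 0.1273]
eef_rot: [-0.0, -0.062, 0.998, 0.0]
wrist_force: [-0.7, 0.3, -1.4]
opening: 0.249
grasp_force: 59.3
time_s: 6.23
eef_pos: [0.4526, 0.0896, 0.1273]
eef_rot: [-0.0, -0.06, 0.998, -0.0]
wrist_force: [0.1, -0.2, -2.5]
opening: 0.252
grasp_force: 59.3
d [-0.1   0.18  4.93] yaw now 96.92 roll -0.08 t 6.2333
```

View pics/c2.png

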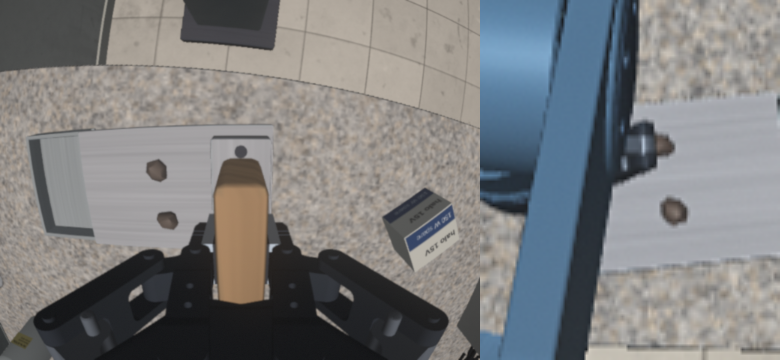

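The wrist view (scale 3/4) shows the foot hovering over the plate's rear end. Both chips, (157,170) and (167,220), are ahead of it, with the trough on the left. The plate's near edge runs from (90,128) to (274,124).

Run:
```python
from h import *
o=ctrl.get_obs();f=4/3
e=np.array([122/480*0+.122,-.9925]);n=np.array([.9925,.122]);c=np.array([.461,.030])
def s(l,p,z):
    w=wray((p[0]*f,p[1]*f),z,o)
    r=w[:2]-c;print(l,w.round(4),"plate xy mm",(1000*r@e).round(1),(1000*r@n).round(1))
s("plate -x -y corner",(274,124),.03);s("plate edge +x -y",(85,130),.03)
s("trough edge top",(93,236),.03)
s("chip",(157,170),.035);s("chip",(167,220),.035)
s("foot L",(211,138),.096);s("foot R",(272,138),.096)
r=o["eef_pos"][:2]-c;print("tcp",1000*r@e,1000*r@n)
```

```text
plate -x -y corner [0.3979 0.1089 0.03  ] plate xy mm -86.0 -53.0
plate edge +x -y [ 0.4175 -0.0521  0.03  ] plate xy mm 76.2 -53.2
trough edge top [ 0.5208 -0.0489  0.03  ] plate xy mm 85.6 49.7
chip [0.4447 0.0195 0.035 ] plate xy mm 8.4 -17.4
chip [0.4882 0.0295 0.035 ] plate xy mm 3.8 27.0
foot L [0.4051 0.0669 0.096 ] plate xy mm -43.5 -50.9
foot R [0.4011 0.1004 0.096 ] plate xy mm -77.2 -50.8
tcp -60.107183948445055 -1.015332335058387
```

```bash
python3 -m pendant '[[-0.15,0,1.5,0],[-0.15,0,3,0],[-0.15,0,4,0],[-0.15,0,4.5,0],[-0.15,0,4.7,0],[-0.15,0,4.8,0],[-0.15,0,4.9,0],[-0.15,0,4.9,0],[-0.15,0,4.9,0]]'
```

```text
time_s: 7.08
eef_pos: [0.4544, 0.0909, 0.0788]
eef_rot: [0.0, -0.061, 0.998, -0.0]
wrist_force: [-0.2, 0.4, -1.3]
opening: 0.253
grasp_force: 59.3
```

```bash
python3 -m pendant '[[0,0,0.05,0],[0,0,0.1,0],[0,0,0.15,0],[0,0,0.15,0]]'
```

```text
time_s: 7.42
eef_pos: [0.4543, 0.0909, 0.0777]
eef_rot: [0.0, -0.061, 0.998, -0.0]
wrist_force: [-2.5, -0.6, 7.9]
opening: 0.246
grasp_force: 60.4
```

```bash
python3 -m pendant '[[0,-0.3,0,0],[0,-0.8,0,0],[0,-1.4,0,0],[0,-2,0,0],[0,-2.6,0,0],[0,-3.2,0,0],[0,-3.8,0,0],[0,-4.4,0,0],[0,-5,0,0],[0,-5.5,0,0],[0,-5.9,0,0],[0,-6,0,0]]'
python3 - <<'E'
from h import *
im=imaging.camera("wrist");cv2.imwrite("pics/w3.png",im[:,:,::-1])
to((.461+.086*.122,.030-.086*.9925,.0777),97)
E
```

```text
time_s: 8.42
eef_pos: [0.4622, 0.031, 0.0777]
eef_rot: [0.001, -0.061, 0.998, 0.0]
wrist_force: [0.2, 3.7, 7.0]
opening: 0.252
grasp_force: 60.4
d [ 0.13 -8.68 -0.  ] yaw now 96.98 roll -0.02 t 8.4667
```

View pics/w3.png

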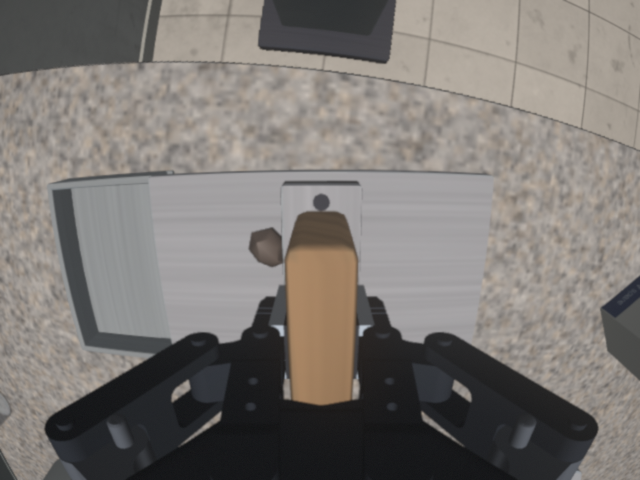

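The wipe is working: the foot is flat and one chip is visible riding at its front at (267,247). The other is hidden behind the finger. Continuing.

```bash
python3 -m pendant '[[0,-0.4,0,0],[0,-1,0,0],[0,-1.7,0,0],[0,-2.4,0,0],[0,-3.1,0,0],[0,-3.8,0,0],[0,-4.5,0,0],[0,-5.2,0,0],[0,-5.9,0,0],[0,-6.5,0,0],[0,-7,0,0],[0,-7.4,0,0]]';python3 -m pendant '[[0,-0.3,0,0],[0,-0.6,0,0],[0,-0.9,0,0],[0,-1.2,0,0],[0,-1.4,0,0],[0,-1.4,0,0],[0,-1.4,0,0]]'
python3 - <<'E'
from h import *
im=imaging.camera("wrist");cv2.imwrite("pics/w4.png",im[:,:,::-1])
t=imaging.camera("top");cv2.imwrite("pics/t4.png",t[:,:,::-1])
a=cv2.imread("pics/w4.png");b=cv2.imread("pics/t4.png")
cv2.imwrite("pics/c4.png",np.hstack([cv2.resize(a,(480,360)),cv2.resize(b[190:290,280:380],(300,360))]))
E
```

```text
time_s: 9.47
eef_pos: [0.4711, -0.0423, 0.0777]
eef_rot: [0.001, -0.061, 0.998, 0.0]
wrist_force: [-0.5, 3.7, 8.3]
opening: 0.248
grasp_force: 60.5
time_s: 10.05
eef_pos: [0.4728, -0.0563, 0.0777]
eef_rot: [0.001, -0.061, 0.998, -0.0]
wrist_force: [-1.0, 2.3, 6.6]
opening: 0.249
grasp_force: 60.3
```

View pics/c4.png

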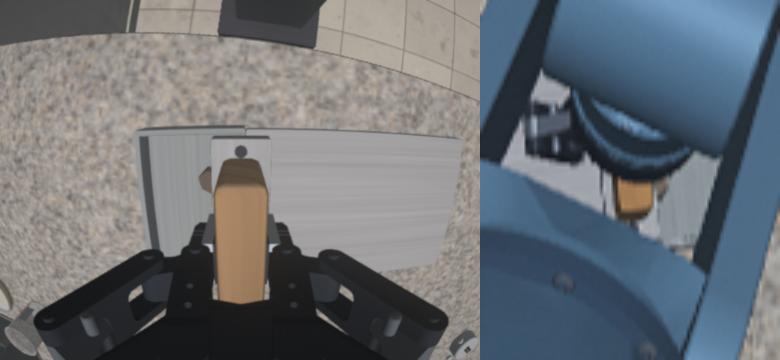

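The foot's front is about 18 mm past the edge. A chip shows at (207,178), seemingly down in the trough. Lifting to check.

```bash
python3 -m pendant '[[0,0,-0.5,0],[0,0,-1.5,0],[0,0,-3,0],[0,0,-5,0],[0,0,-7,0],[0,0,-8,0],[0,4,-8,0],[0,8,-8,0],[0,11,-8,0],[0,13,-8,0],[0,14,-8,0],[0,14,-8,0]]'
python3 - <<'E'
from h import *
im=imaging.camera("wrist");cv2.imwrite("pics/w5.png",im[:,:,::-1])
E
```

```text
time_s: 11.15
eef_pos: [0.4544, 0.0844, 0.1568]
eef_rot: [-0.0, -0.063, 0.998, 0.0]
wrist_force: [0.2, 0.1, -1.7]
opening: 0.249
grasp_force: 59.8
```

View pics/w5.png

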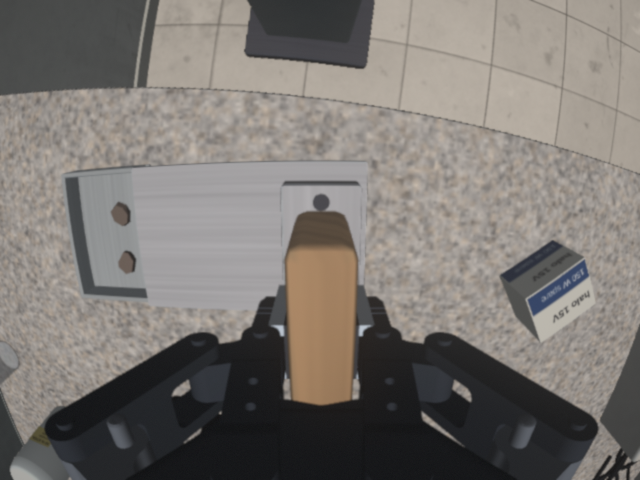

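Both chips lie in the trough, at (121,213) and (127,262), and the plate is clear. Next, the scraper goes back to its free spot on the bench.

```bash
python3 -m pendant '[[0.4,-2,0,0],[0.8,-5,0,0],[1.2,-9,0,0],[1.6,-13,0,0],[2,-17,0,0],[2.5,-21,0,0],[3,-25,0,0],[3.5,-29,0,0],[4,-33,0,0],[4.4,-35.5,0,0],[4.6,-37,0,0],[4.6,-37,0,0]]'; python3 -m pendant '[[0,0,1,0],[0,0,3,0],[0,0,5,0],[0,0,7,0],[0,0,9,0],[0,0,10,0],[0,0,10.4,0],[0,0,10.4,0],[0,0,10.4,0]]'
python3 - <<'E'
from h import *
to((.452,-.288,.0477),97)
E
```

```text
time_s: 12.2
eef_pos: [0.4536, -0.2945, 0.1569]
eef_rot: [0.0, -0.059, 0.998, -0.001]
wrist_force: [0.8, 0.7, -1.9]
opening: 0.252
grasp_force: 59.8
time_s: 12.95
eef_pos: [0.4549, -0.2898, 0.0533]
eef_rot: [0.0, -0.062, 0.998, -0.0]
wrist_force: [-0.1, -0.6, -0.9]
opening: 0.253
grasp_force: 59.8
d [0.27 0.21 0.56] yaw now 97.06 roll 0.06 t 12.95
```

```bash
python3 -m pendant '[[0,0,0.15,0],[0,0,0.3,0],[0,0,0.4,0],[0,0,0.5,0],[0,0,0.57,0],[0,0,0.57,0],[0,0,0.57,0]]'
```

```text
time_s: 13.53
eef_pos: [0.4547, -0.2902, 0.0477]
eef_rot: [0.0, -0.061, 0.998, -0.0]
wrist_force: [-1.8, 0.7, 5.3]
opening: 0.253
grasp_force: 60.6
```

```bash
python3 -m pendant '[[0,0,0,0],[0,0,0,0],[0,0,0,0],[0,0,0,0],[0,0,0,0],[0,0,0,0],[0,0,0,0],[0,0,0,0],[0,0,0,0],[0,0,0,0],[0,0,0,0],[0,0,0,0]]' 1; python3 -m pendant '[[0,0,-0.5,0],[0,0,-1.5,0],[0,0,-3,0],[0,0,-5,0],[0,0,-8,0],[0,0,-11,0],[0,0,-14,0],[0,0,-16,0],[0,0,-17,0],[0,0,-17,0],[0,0,-17,0]]'
python3 - <<'E'
from h import *
im=imaging.camera("wrist");cv2.imwrite("pics/w6.png",im[:,:,::-1])
t=imaging.camera("side");cv2.imwrite("pics/s6.png",t[:,:,::-1])
a=cv2.imread("pics/w6.png");b=cv2.imread("pics/s6.png")
cv2.imwrite("pics/c6.png",np.hstack([cv2.resize(a,(480,360)),cv2.resize(b[200:350,310:440],(312,360))]))
E
```

```text
time_s: 14.53
eef_pos: [0.4546, -0.29, 0.0471]
eef_rot: [0.0, -0.061, 0.998, -0.0]
wrist_force: [0.5, 0.7, 0.1]
opening: 1.003
grasp_force: 0.0
time_s: 15.45
eef_pos: [0.4544, -0.2898, 0.2171]
eef_rot: [0.0, -0.061, 0.998, -0.0]
wrist_force: [-0.6, 1.0, -0.5]
opening: 0.997
grasp_force: 0.0
```

View pics/c6.png

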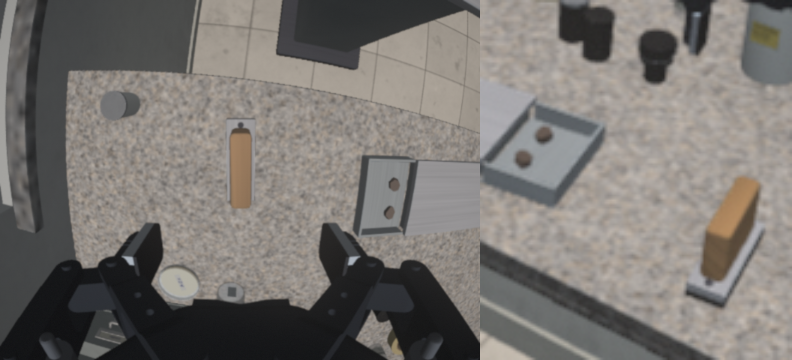

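The scraper stands upright on its foot on the bench, both chips are in the trough, and the gripper is clear.

```bash
python3 -c "
from bench import workorder
print(workorder.hand_in())"
```

```text
the job is handed in; nothing more can be done
None
```

Both chips were wiped into the trough with the scraper alone, the scraper was stood upright on its foot on the bench, and the job was handed in at about 15.5 s.

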